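# Fish the wooden spoon out from under the dish rack

### The job

The wooden spoon has slipped through the cutlery-basket opening of the dish rack and lies under the slatted deck, longer than the opening itself. Fish it out handle first: take the handle through the opening, tip the spoon and draw it out diagonally without forcing it against the rack, leaving the other things where they are. Finish still holding the spoon in the gripper, at rest, with the whole of it higher than the rack's end walls and touching nothing but the gripper.

Things in the scene. Friction and masses are not known exactly. Their poses are not given: they have to be found in the camera images.
- rack: White plastic dish rack, fixed: a drip tray 320 x 440 mm (x by y) with a slatted deck. Origin: centre of its underside, on the counter; y along its long side to the end with the opening, z up, x away from the robot at zero yaw. Heights: tray floor 6, deck underside 74, deck top 80, long side walls 89, end walls (outer faces at y = -226 and 226 mm) 112 mm. Slats run along y, 7 mm wide, 11 mm apart.
- opening (a point): Centre of the empty opening in the deck, at the deck's top face; axes as the rack's. The opening is square-cornered: rack x -125 to 5 mm, y 55 to 190 mm; the deck beyond its edges is 6 mm thick. Under it a cross rib 6 mm thick stands on the tray floor at rack y = 85 mm, x -125 to 5 mm, its top 50 mm above the counter.
- spoon_grip (a point): Wooden spoon, 280 mm long, about 50 g: point on the handle's middle line, 45 mm from its end, reached through the opening. y runs along the spoon to the handle's end, x across it (level), z out of its upper face. Handle: straight flat bar 220 mm long, 18 mm wide (x), 10 mm thick (z). Bowl: 68 mm long, 48 mm wide, 8 mm below to 5 mm above the middle line.
- spoon_end (a point): The handle's end, on the middle line; axes as spoon_grip. At the start the spoon lies roughly along the rack's y, sloping up about 13 degrees to this end, which is below the deck's top face and about 27 mm short of the opening's edge at rack y = 190 mm.
- spoon_tip (a point): The bowl's far end, on the middle line, 280 mm from spoon_end; axes as spoon_grip. At the start the bowl rests on the tray floor under the slats.
- spoon: The whole spoon, its origin on the handle's underside, 80 mm from the handle's end, where it rests on the cross rib at the start; axes as spoon_grip.
- plate: Glass plate, disc 190 mm across and 7 mm thick, standing on edge between the prongs on the deck at the end away from the opening (rack x -40, y -150 mm), its faces towards the rack's ends; its top is 272 mm above the counter. Origin: its lowest point. Leave alone.
- mug: Aluminium mug upside down on the deck, 76 mm across, 85 mm tall, handle to 66 mm from its axis on its +y side. Origin: centre of its lower face. Leave alone.
- funnel: Grey-green silicone funnel upside down on the deck, 90 mm across at the foot, 90 mm tall. Origin: centre of its lower face. Mug and funnel stand at rack x 110 mm, y about -30 and -155 mm, in either order. Leave alone.
- basket: Empty white cutlery basket, 118 x 118 x 125 mm, standing on the counter left of the rack. Origin: centre of its underside. Leave alone.
- jar: Glass jar with a steel lid, 80 mm across, 120 mm tall, on the counter left of the rack. Origin: centre of its underside. Leave alone.
- soap: Clear soap bottle, 64 mm across, 190 mm tall, on the counter right of the rack. Origin: centre of its underside. Leave alone.

How it is judged:
By the outcome, as a careful person would: the job done as asked, in the order asked, and still so for the second after the job is handed in, while the arm keeps its last pose, push and grip.
It also fails if it takes over 48 s, if anything falls off the work surface, if the arm or the gripper's body presses on something with over 40 N, if the wrist force passes 120 N, or if a joint passes its speed limit or range.

### The arm

A 7-joint arm with a two-finger parallel gripper is mounted at the origin on the work surface. World frame = base frame: x ahead of the robot, y to its left, z up, the work surface at z = 0. Lengths are in m, angles in rad, forces in N, time in s.
With the tool pointing down it reaches from about 0.4 to 0.85 m from the base axis. Payload 10.4 kg.
Tool frame: the origin (TCP) lies between the finger pads; the fingertips stand 17 mm ahead of it and the grasp point (between the pads) lies 2 mm behind it; z points along the fingers, y is the direction in which the jaws open and shut (so a half turn about z gives the same grasp; the last joint's range is limited). The gripper opens to 85 mm and grips with 20 to 120 N. Pads are 22 mm wide; open, the fingers measure 114 mm over their backs; the gripper's body (76 mm by 85 mm) begins 54 mm behind the grasp point. The pads swing forward as they close: fully open they stand 13 mm farther back than shut.
Start: joints at [1.223, 0.332, -0.065, 1.46, 0.022, 1.35, -0.088], TCP at [0.199, -0.592, 0.248] pointing down, gripper open.
Joint ranges: [-2.6, 2.6], [-0.5, 2.12], [-1.47, 1.34], [0.16, 2.42], [-1.27, 4.41], [0.06, 2.06], [-2.6, 2.6]. Speed limits (rad/s): [2.22, 2.22, 2.79, 2.79, 3.14, 3.14, 3.14].

### API

Orientations are given as a unit quaternion [x, y, z, w].
In Python, from workcell import manip gives the robot as it stands.
- The arm moves only by the tool jog_arm, never from a script. Its argument "steps" is one flat list of numbers, 5 for each row, row after row: the finger opening in m, from 0 to 0.0854, then the shift along the tool's x, y, z in m, then the turn about the tool's z in rad. In form: [gripper, x, y, z, twist, gripper, x, y, z, twist, ...]. A call has exactly 10 rows; each row is the pose to reach, as a shift and turn from the pose commanded when the call began, along the tool's axes at that moment; what a row does not reach only later rows make up. A row lasts 1/10 s, in which the tool goes at most 50 mm and 8.59 degrees, less where a joint would pass 70% of its speed; a pose out of reach is approached as far as the arm can. A call with a gripper value outside its range is refused whole. The fingers move at their own pace and stop on an object; "grip_force" is the grip in N (left out, the last holds). Time passes only in rows, so rows that repeat a pose let the fingers close, or fill a call up. It gives the time, the measured TCP pose, the force and the opening at its end, in the units of the state.
- manip.get_obs(): the state, without advancing time (a new reading comes with each control period).
- manip.camera(name): name is "scene" or "top" or "wrist"; returns (picture, depth): 420x560x3 uint8, red, green, blue; 420x560 float32, m along the optical axis (not along the pixel's ray), 0 where there is no reading.
- manip.calibration(name): a dict with "mtx" (3x3 intrinsics, pixels), "world_to_cam" (4x4, takes a point from world to camera coordinates). Camera axes: x right, y down, z forward; pixel columns grow to the right and rows downward; lengths in m; the calibration is good to about 2 mm. The wrist camera is an equidistant fisheye: a pixel r from the principal point sees the ray r / f radians off the axis. A picture is of the moment at which its call begins: read the wrist's pose just before it. calibration takes no time and is no camera call; for the wrist camera it gives the pose at the moment of the call.
- manip.hand_in(): hands the job in, once; it reports no verdict.
The state is a dict: "clock": time; "joint_pos": joint angles; "joint_velocities": joint speeds; "tau": joint torques, N m; "position": TCP position; "ee_rot": TCP orientation; "ft_force": force on the tool from outside, world axes, zero at the start; "torque": the same for the moment, N m; "grip_width": opening from 0.0 (shut) to 1.0 (fully open).
Only numpy, scipy, OpenCV 4.12 (cv2) and the standard library are available. Lean on these libraries where they do the work, as an engineer would, in place of code of your own. Each camera call takes 0.05 s, during which the arm holds its last target.

## Working session

There is one attempt and no reset: what is moved stays moved. The work goes in short steps, Python scripts to look and compute and a tool call to move; the robot and the scene stay as the last step left them, time stands still between calls to the robot, and variables do not carry over. Pictures are saved under pics/ and viewed, and the job is handed in when it is done.

Besides the shell and the picture viewer there is one more tool, called after "Emit:" as name(argument=value, ...) on one line, values as JSON. jog_arm: Moves the arm, as the interface text tells. Its arguments: {"type":"object","properties":{"steps":{"type":"array"},"grip_force":{"type":"number"}},"required":["steps"]}

```bash
mkdir -p pics; ls; python3 - <<'E'
from workcell import manip
import cv2,numpy as np
np.set_printoptions(precision=4,suppress=True)
o=manip.get_obs()
print(o)
for n in ["scene","top","wrist"]:
    c=manip.calibration(n); print(n,c)
    p,d=manip.camera(n); cv2.imwrite(f"pics/{n}0.png",p[:,:,::-1]); np.save(f"pics/{n}0.npy",d)
E
```

```text
pics
{'clock': 0.0, 'joint_pos': array([ 1.2234,  0.3329, -0.0647,  1.4609,  0.0216,  1.3499, -0.0884]), 'joint_velocities': array([-0.0007, -0.0011,  0.0001, -0.0008, -0.0001, -0.0008, -0.0001]), 'tau': array([  0.0004, -62.543 ,   0.0496, -39.1594,   0.0163,   0.0099,
        -0.    ]), 'position': array([ 0.1994, -0.592 ,  0.2475]), 'ee_rot': array([ 0.9868,  0.1617, -0.0001, -0.0007]), 'ft_force': array([ 0.0517, -0.3054,  0.1841]), 'torque': array([ 0.0244,  0.0218, -0.0155]), 'grip_width': 0.9978916501397825}
scene {'mtx': array([[545.4604,   0.    , 284.5597],
       [  0.    , 545.4604, 219.0665],
       [  0.    ,   0.    ,   1.    ]]), 'world_to_cam': array([[ 0.8642,  0.5029,  0.0132, -0.4999],
       [ 0.3343, -0.5545, -0.7621, -0.156 ],
       [-0.3759,  0.663 , -0.6474,  1.7179],
       [ 0.    ,  0.    ,  0.    ,  1.    ]])}
top {'mtx': array([[520.5515,   0.    , 286.7673],
       [  0.    , 520.5515, 209.4457],
       [  0.    ,   0.    ,   1.    ]]), 'world_to_cam': array([[-0.0368, -0.9993, -0.0057, -0.0103],
       [-0.9787,  0.0372, -0.2021,  0.6028],
       [ 0.2021, -0.0019, -0.9794,  1.585 ],
       [ 0.    ,  0.    ,  0.    ,  1.    ]])}
wrist {'mtx': array([[325.1923,   0.    , 277.2745],
       [  0.    , 325.1923, 203.9013],
       [  0.    ,   0.    ,   1.    ]]), 'world_to_cam': array([[ 0.3187, -0.9479, -0.0021, -0.6239],
       [-0.9031, -0.3043,  0.3029, -0.0393],
       [-0.2877, -0.0947, -0.953 ,  0.3806],
       [ 0.    ,  0.    ,  0.    ,  1.    ]])}
```

View pics/scene0.png

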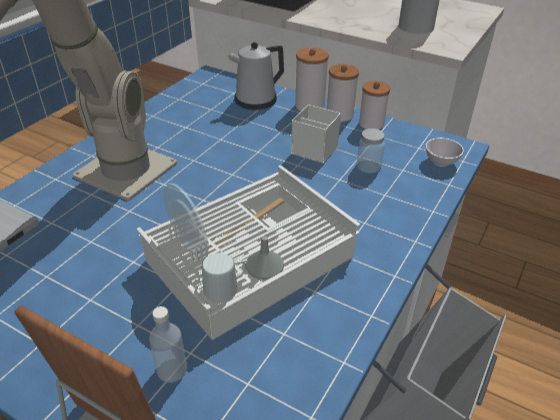

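View pics/top0.png

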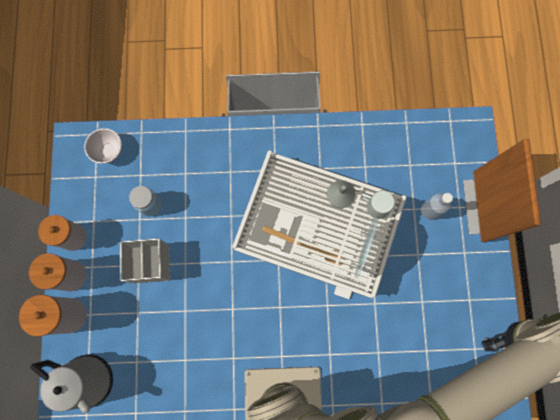

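View pics/wrist0.png

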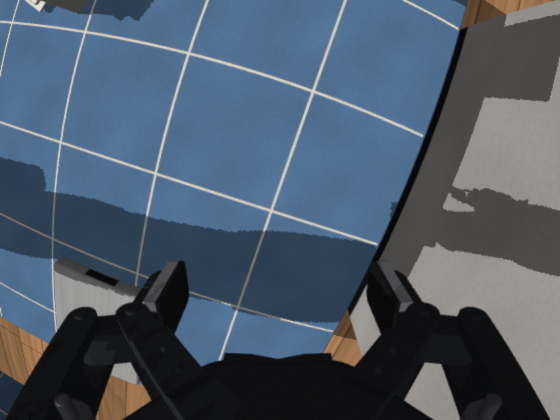

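```bash
cat > h.py <<'E'
from workcell import manip
import cv2,numpy as np
from scipy.spatial.transform import Rotation as R
np.set_printoptions(precision=4,suppress=True)
def ray(name,uv,cal=None):
    c=cal or manip.calibration(name); K=c["mtx"];T=c["world_to_cam"]
    uv=np.atleast_2d(uv).astype(float)
    d=np.c_[(uv[:,0]-K[0,2])/K[0,0],(uv[:,1]-K[1,2])/K[1,1],np.ones(len(uv))]
    return -T[:3,:3].T@T[:3,3], d@T[:3,:3]
def onz(name,uv,z):
    o,d=ray(name,uv); return o+d*((z-o[2])/d[:,2])[:,None]
def cloud(name,dep):
    v,u=np.mgrid[:420,:560]; o,d=ray(name,np.c_[u.ravel(),v.ravel()])
    return (o+d*dep.ravel()[:,None]).reshape(420,560,3)
E
python3 - <<'E'
from h import *
p=cv2.imread("pics/top0.png"); d=np.load("pics/top0.npy")
P=cloud("top",d)
print("depth deck",P[280:284,300:304,2].ravel()[:4])
z=P[...,2]
roi=np.zeros(z.shape,bool); roi[135:310,220:420]=1
m=roi&(z>0.1)&(z<0.12)
cv2.imwrite("pics/m.png",(m*255).astype(np.uint8)[130:310,220:420].repeat(4,0).repeat(4,1)[:600])
cv2.imwrite("pics/z1.png",cv2.resize(p[140:305,225:415],None,fx=3.6,fy=3.6,interpolation=cv2.INTER_CUBIC)[:600])
E
```

```text
depth deck [-0.002  -0.0039 -0.0004  0.0002]
```

View pics/m.png

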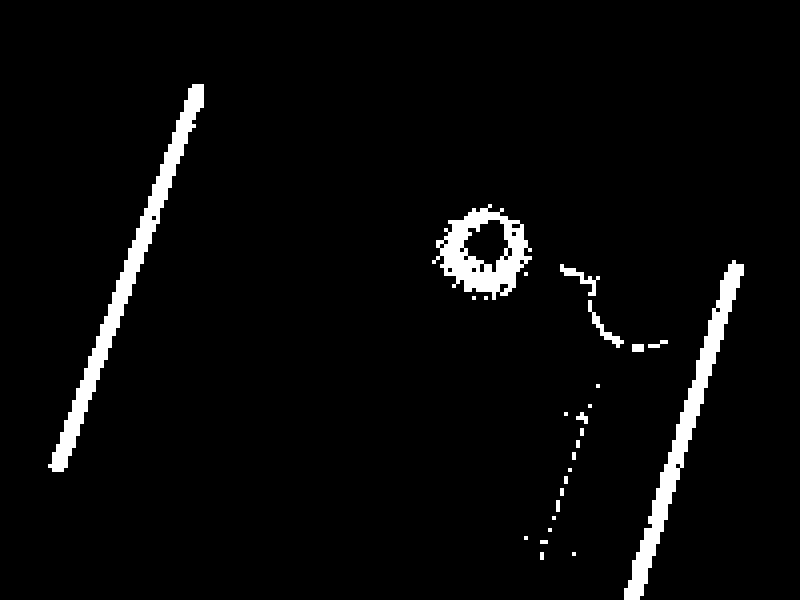

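View pics/z1.png

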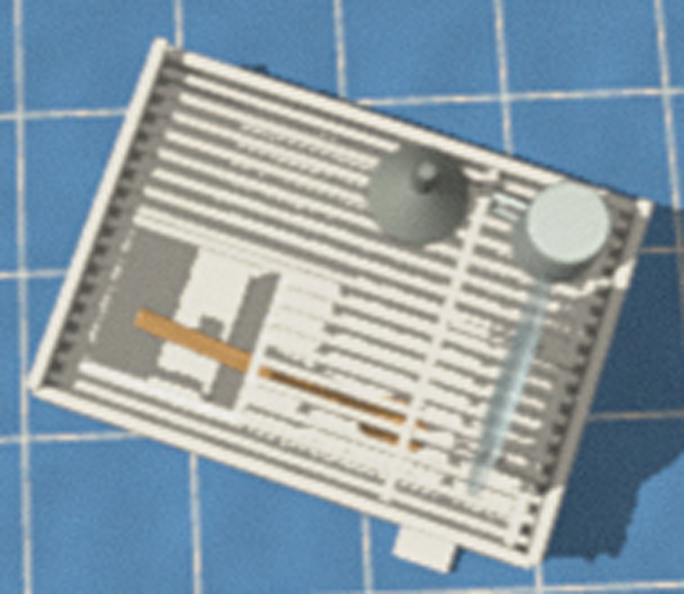

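The top view shows the rack with both end walls (left wall from about (270,152) to (235,247)) and the spoon handle from about (263,229) going right and down. Next I fit the rack and handle.

```bash
python3 - <<'E'
from h import *
p=cv2.imread("pics/top0.png"); d=np.load("pics/top0.npy")
P=cloud("top",d); z=P[...,2]
m=np.zeros(z.shape,bool); m[135:310,220:420]=1; m&=(z>0.1)&(z<0.12)
n,l,st,c=cv2.connectedComponentsWithStats(m.astype(np.uint8))
for i in range(1,n):
    if st[i,4]>90: print(st[i],P[l==i].mean(0))
idx=[i for i in range(1,n) if st[i,4]>90 and st[i,3]>60]
ends=[]
for i in idx:
    r=cv2.minAreaRect(P[l==i][:,:2].astype(np.float32)); print(r); ends.append(r)
a=max(ends,key=lambda r:r[0][1]); b=min(ends,key=lambda r:r[0][1])
A,B=np.array(a[0]),np.array(b[0]); yv=(A-B); print("len",np.linalg.norm(yv)); yv/=np.linalg.norm(yv)
C=(A+B)/2; yaw=np.arctan2(-yv[0],yv[1]); print("rack",C,yaw,np.degrees(yaw))
np.save("rack.npy",[C[0],C[1],yaw])
Rk=np.array([[np.cos(yaw),-np.sin(yaw)],[np.sin(yaw),np.cos(yaw)]])
def tor(X): return np.c_[(X[:,:2]-C)@Rk,X[:,2]]
hsv=cv2.cvtColor(p,cv2.COLOR_BGR2HSV)
o=(hsv[...,0]>8)&(hsv[...,0]<25)&(hsv[...,1]>100)
o[:215]=0;o[275:]=0;o[:,:255]=0;o[:,350:]=0
v,u=np.nonzero(o)
X=tor(P[v,u]); s=np.argsort(-X[:,1])
for k in s[::12]: print(u[k],v[k],X[k])
k=(X[:,1]>60)
r=X[k]; print(len(r)); 
f=np.polyfit(r[:,1],r[:,2],1); g=np.polyfit(r[:,1],r[:,0],1); print("slope deg",np.degrees(np.arctan(f[0])),"top z at 119",np.polyval(f,.119),"x at .119",np.polyval(g,.119),"yaw",np.degrees(np.arctan(g[0])), "end y",r[:,1].max())
for nm in ["scene"]:
    q=cv2.imread("pics/scene0.png"); cv2.imwrite("pics/z2.png",cv2.resize(q[160:340,130:370],None,fx=3.2,fy=3.2,interpolation=cv2.INTER_CUBIC))
E
```

```text
[232 151  39  97 407] [0.6295 0.0744 0.1107]
[328 181  25  24 265] [ 0.6375 -0.1999  0.1089]
[371 195  35 102 429] [ 0.4687 -0.3343  0.1104]
((0.6320316791534424, 0.07390391826629639), (0.013338617980480194, 0.32282549142837524), 68.67870330810547)
((0.4716300964355469, -0.3357559144496918), (0.013103468343615532, 0.3255324959754944), 68.57374572753906)
len 0.43994300344396575
rack [ 0.5518 -0.1309] -0.3731992027829903 -21.38273923711231
263 228 [-0.0707  0.1598  0.068 ]
265 230 [-0.075   0.1515  0.0705]
267 231 [-0.0761  0.1444  0.072 ]
269 232 [-0.0771  0.1374  0.0724]
272 231 [-0.0718  0.1291  0.0778]
275 231 [-0.0675  0.121   0.0696]
277 233 [-0.0711  0.1132  0.0672]
279 235 [-0.0748  0.1053  0.0657]
282 234 [-0.0684  0.0976  0.0635]
284 236 [-0.0718  0.0898  0.0603]
286 239 [-0.0784  0.0809  0.058 ]
289 237 [-0.0692  0.0742  0.0572]
290 241 [-0.08    0.0671  0.0559]
293 239 [-0.0703  0.0605  0.0515]
303 245 [-0.0774  0.0247  0.0478]
312 247 [-0.0724 -0.004   0.036 ]
318 250 [-0.0761 -0.0249  0.0424]
326 253 [-0.0745 -0.0521  0.0256]
331 254 [-0.0707 -0.0685  0.0142]
335 255 [-0.0698 -0.0815  0.0159]
0Traceback (most recent call last):
  File "<stdin>", line 26, in <module>
    raise TypeError("expected non-empty vector for x")
TypeError: expected non-empty vector for x
```

```bash
cat >> h.py <<'E'
C=np.load("rack.npy"); _y=C[2]
RK=np.array([[np.cos(_y),-np.sin(_y),0],[np.sin(_y),np.cos(_y),0],[0,0,1]]); OK=np.array([C[0],C[1],0])
def tor(X): return (np.asarray(X)-OK)@RK
def tow(X): return np.asarray(X)@RK.T+OK
def plan(tgt_world,yang=None):
    "shift in tool axes and twist so that tool y lies along world angle yang (mod pi)"
    o=manip.get_obs(); Rt=R.from_quat(o["ee_rot"]).as_matrix()
    s=Rt.T@(np.asarray(tgt_world)-o["position"])
    if yang is None: return s,0
    a=np.arctan2(Rt[1,1],Rt[0,1]); t=-(yang-a); t=(t+np.pi/2)%np.pi-np.pi/2
    return s,t
def st():
    o=manip.get_obs(); Rt=R.from_quat(o["ee_rot"]).as_matrix()
    print("t",o["clock"],"rackpos",tor(o["position"]),"yang",np.degrees(np.arctan2(Rt[1,1],Rt[0,1])),"f",o["ft_force"],"T",o["torque"],"g",o["grip_width"],"q",o["joint_pos"])
E
python3 - <<'E'
from h import *
p=cv2.imread("pics/top0.png"); d=np.load("pics/top0.npy")
P=cloud("top",d)
hsv=cv2.cvtColor(p,cv2.COLOR_BGR2HSV)
o=(hsv[...,0]>8)&(hsv[...,0]<25)&(hsv[...,1]>100)
o[:215]=0;o[275:]=0;o[:,:255]=0;o[:,350:]=0
v,u=np.nonzero(o); X=tor(P[v,u]); r=X[X[:,1]>.06]
f=np.polyfit(r[:,1],r[:,2],1); g=np.polyfit(X[:,1],X[:,0],1); print("slope deg",np.degrees(np.arctan(f[0])),"top z at .119",np.polyval(f,.119),"x at .119",np.polyval(g,.119),"yaw",np.degrees(np.arctan(g[0])), "end y",r[:,1].max())
h=tow([[-.072,.119,.34],[-.072,.119,.061]]); print(h)
print(plan(h[0],C[2])); st()
E
```

```text
slope deg 13.037690899973148 top z at .119 0.06839186760884783 x at .119 -0.0724256353934774 yaw 3.1035909630010137 end y 0.15976820904097652
[[0.5282 0.0061 0.34  ]
 [0.5282 0.0061 0.061 ]]
(array([ 0.5025, -0.4621, -0.0918]), np.float64(-0.8727791624898678))
t 0.15 rackpos [-0.1601 -0.5579  0.2477] yang -71.38930169474442 f [ 0.7434  0.224  -0.7991] T [ 0.0265 -0.0409  0.0151] g 1.0005037142965572 q [ 1.2234  0.3327 -0.0647  1.4607  0.0216  1.3499 -0.0885]
```

Emit:
jog_arm(steps=[0.045,0,0,-0.04,0,0.045,0.02,-0.02,-0.08,0,0.045,0.05,-0.046,-0.1,-0.12,0.045,0.085,-0.078,-0.1,-0.25,0.045,0.12,-0.11,-0.1,-0.38,0.045,0.155,-0.142,-0.1,-0.5,0.045,0.19,-0.175,-0.1,-0.62,0.045,0.225,-0.207,-0.1,-0.74,0.045,0.26,-0.24,-0.1,-0.87,0.045,0.295,-0.27,-0.1,-0.87], grip_force=20)

```text
clock: 1.15
position: [0.3933, -0.2402, 0.3484]
ee_rot: [0.825, 0.565, -0.0, 0.0]
ft_force: [0.2, -0.7, 0.2]
grip_width: 0.528
```

```bash
python3 - <<'E'
from h import *
st(); print(plan(tow([-.072,.10,.33]),C[2]))
E
```

```text
t 1.15 rackpos [-0.1078 -0.1595  0.3484] yang -21.259989980303246 f [ 0.2158 -0.7454  0.1532] T [-0.0053 -0.0563 -0.0244] g 0.5277765475475719 q [ 0.8962 -0.0503 -0.425   1.6825 -0.0203  1.5047  0.1019]
(array([0.2595, 0.0363, 0.0182]), np.float64(0.002142378685694224))
```

Emit:
jog_arm(steps=[0.045,0.04,0.01,0.005,0.01,0.045,0.08,0.015,0.01,0.02,0.045,0.12,0.02,0.015,0.03,0.045,0.16,0.025,0.018,0.04,0.045,0.2,0.03,0.018,0.05,0.045,0.24,0.036,0.018,0.05,0.045,0.26,0.036,0.018,0.05,0.045,0.26,0.036,0.018,0.05,0.045,0.26,0.036,0.018,0.05,0.045,0.26,0.036,0.018,0.05])

```text
clock: 2.15
position: [0.5215, -0.0151, 0.3302]
ee_rot: [0.841, 0.541, -0.0, 0.0]
ft_force: [-0.7, 0.6, -0.2]
grip_width: 0.531
```

```bash
python3 - <<'E'
from h import *
st(); import json
c=manip.calibration("wrist"); p,d=manip.camera("wrist"); cv2.imwrite("pics/w1.png",p[:,:,::-1]); np.savez("pics/w1.npz",d=d,mtx=c["mtx"],T=c["world_to_cam"])
E
```

```text
t 2.15 rackpos [-0.0704  0.0968  0.3302] yang -24.516483353099197 f [-0.6982  0.6318 -0.1546] T [ 0.0039  0.0106 -0.0337] g 0.5310443508401589 q [ 0.5885  0.1253 -0.704   1.5675  0.0819  1.4791 -0.547 ]
```

View pics/w1.png

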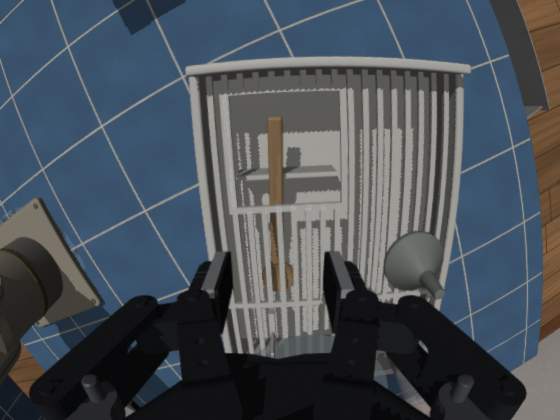

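The wrist view shows the handle's end at about (275,118), the rib at row 172, the opening's near edge at row 210, and the bowl under the slats at (278,278).

```bash
cat >> h.py <<'E'
def fray(K,uv):
    uv=np.atleast_2d(uv).astype(float); x=(uv[:,0]-K[0,2])/K[0,0]; y=(uv[:,1]-K[1,2])/K[1,1]
    th=np.hypot(x,y); s=np.where(th>1e-9,np.sin(th)/np.maximum(th,1e-9),1)
    return np.c_[x*s,y*s,np.cos(th)]
def wpts(K,T,uv,dep):
    r=fray(K,uv); r=r/r[:,2:]; return (r*np.asarray(dep)[:,None]-T[:3,3])@T[:3,:3]
def orange(bgr):
    hsv=cv2.cvtColor(bgr,cv2.COLOR_BGR2HSV); return (hsv[...,0]>8)&(hsv[...,0]<25)&(hsv[...,1]>90)
E
python3 - <<'E'
from h import *
p=cv2.imread("pics/w1.png"); a=np.load("pics/w1.npz"); K,T,d=a["mtx"],a["T"],a["d"]
o=orange(p); o[:,:250]=0;o[:,310:]=0;o[:100]=0;o[300:]=0
v,u=np.nonzero(o&(d>0)); X=tor(wpts(K,T,np.c_[u,v],d[v,u]))
for y in np.arange(.165,-.13,-.01):
    k=np.abs(X[:,1]-y)<.003
    if k.sum()>3: print("y %.3f x %.4f..%.4f mid %.4f z %.4f n %d"%(y,X[k,0].min(),X[k,0].max(),(X[k,0].min()+X[k,0].max())/2,np.median(X[k,2]),k.sum()))
print("maxy",X[:,1].max())
# checks: end wall top, rib
for uv in [(330,68),(290,170),(290,209)]:
    print(uv,tor(wpts(K,T,[uv],[d[uv[1],uv[0]]])))
E
```

```text
y 0.155 x -0.0785..-0.0631 mid -0.0708 z 0.0772 n 72
y 0.145 x -0.0791..-0.0637 mid -0.0714 z 0.0756 n 70
y 0.135 x -0.0797..-0.0642 mid -0.0719 z 0.0729 n 67
y 0.125 x -0.0793..-0.0647 mid -0.0720 z 0.0706 n 63
y 0.115 x -0.0799..-0.0652 mid -0.0726 z 0.0686 n 60
y 0.105 x -0.0805..-0.0657 mid -0.0731 z 0.0663 n 57
y 0.095 x -0.0812..-0.0651 mid -0.0732 z 0.0638 n 63
y 0.085 x -0.0806..-0.0654 mid -0.0730 z 0.0610 n 54
y 0.075 x -0.0814..-0.0661 mid -0.0737 z 0.0586 n 56
y 0.065 x -0.0821..-0.0664 mid -0.0742 z 0.0562 n 58
y 0.055 x -0.0827..-0.0669 mid -0.0748 z 0.0543 n 55
y 0.045 x -0.0817..-0.0687 mid -0.0752 z 0.0521 n 9
y 0.025 x -0.0834..-0.0791 mid -0.0812 z 0.0470 n 16
y 0.015 x -0.0841..-0.0784 mid -0.0812 z 0.0451 n 19
y 0.005 x -0.0845..-0.0789 mid -0.0817 z 0.0426 n 18
y -0.005 x -0.0854..-0.0784 mid -0.0819 z 0.0402 n 19
y -0.015 x -0.0846..-0.0787 mid -0.0816 z 0.0381 n 19
y -0.025 x -0.0852..-0.0792 mid -0.0822 z 0.0356 n 16
y -0.035 x -0.0859..-0.0799 mid -0.0829 z 0.0331 n 15
y -0.045 x -0.0865..-0.0789 mid -0.0827 z 0.0313 n 17
y -0.055 x -0.0872..-0.0649 mid -0.0760 z 0.0276 n 15
y -0.065 x -0.1015..-0.0606 mid -0.0810 z 0.0229 n 30
y -0.075 x -0.1022..-0.0593 mid -0.0808 z 0.0180 n 37
y -0.085 x -0.1016..-0.0596 mid -0.0806 z 0.0166 n 41
y -0.095 x -0.1005..-0.0614 mid -0.0810 z 0.0145 n 32
y -0.105 x -0.0873..-0.0791 mid -0.0832 z 0.0146 n 22
maxy 0.1594369863329341
(330, 68) [[-0.005   0.2134  0.0851]]
(290, 170) [[-0.0544  0.0853  0.0281]]
(290, 209) [[-0.058   0.0482  0.0813]]
```

```bash
python3 - <<'E'
from h import *
print(plan(tow([-.0722,.121,.062]),np.radians(-23.7)))
E
```

```text
(array([ 0.0243, -0.0032,  0.2682]), np.float64(-0.014523329266986185))
```

Emit:
jog_arm(steps=[0.045,0.012,-0.001,0.03,-0.01,0.045,0.024,-0.003,0.06,-0.015,0.045,0.024,-0.003,0.1,-0.015,0.045,0.024,-0.003,0.14,-0.015,0.045,0.024,-0.003,0.17,-0.015,0.045,0.024,-0.003,0.2,-0.015,0.045,0.024,-0.003,0.23,-0.015,0.045,0.024,-0.003,0.25,-0.015,0.045,0.024,-0.003,0.262,-0.015,0.045,0.024,-0.003,0.268,-0.015])

```text
clock: 3.2
position: [0.5287, 0.0085, 0.0616]
ee_rot: [0.837, 0.547, -0.0, -0.0]
ft_force: [-0.4, 0.5, 0.3]
grip_width: 0.527
```

```bash
cat > look.py <<'E'
from h import *
import sys
def wl(name):
    st()
    c=manip.calibration("wrist"); p,d=manip.camera("wrist"); cv2.imwrite(f"pics/{name}.png",p[:,:,::-1]); np.savez(f"pics/{name}.npz",d=d,mtx=c["mtx"],T=c["world_to_cam"])
def sl(name,cam="scene"):
    p,d=manip.camera(cam); p=p[:,:,::-1]
    cr=p[140:300,130:370] if cam=="scene" else p[140:305,225:415]
    cv2.imwrite(f"pics/{name}.png",cv2.resize(cr,None,fx=3.2,fy=3.2,interpolation=cv2.INTER_CUBIC)); np.save(f"pics/{name}.npy",d); cv2.imwrite(f"pics/{name}_f.png",p)
E
python3 - <<'E'
from look import *
wl("w2"); sl("s2")
E
```

```text
t 3.2 rackpos [-0.0724  0.1214  0.0616] yang -23.620741348504904 f [-0.3981  0.4508  0.267 ] T [-0.0454  0.026   0.0114] g 0.5268723164903607 q [ 0.4753  0.3959 -0.671   1.8804  0.2959  0.9667 -0.7408]
```

View pics/w2.png

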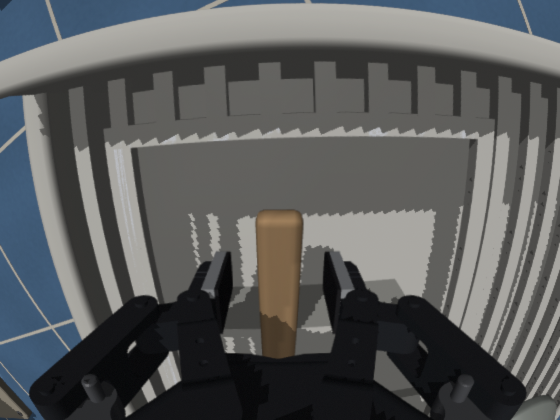

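View pics/s2.png

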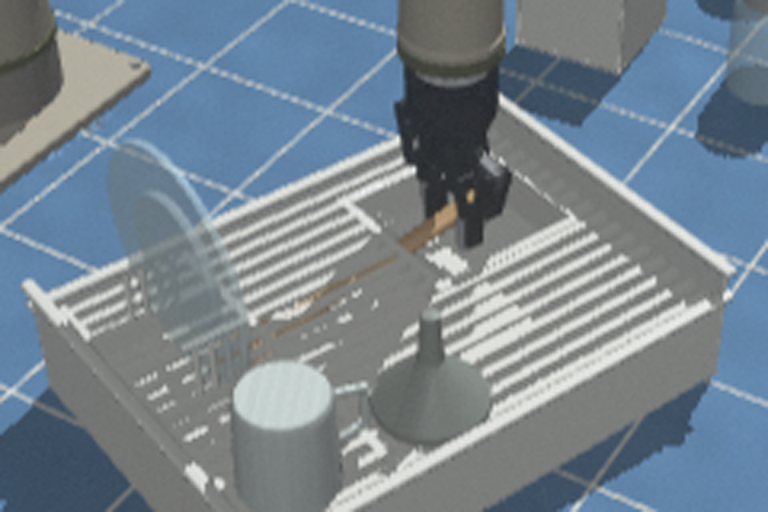

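The handle sits centred between the pads (handle columns 257–302 in the wrist view). Closing at minimum force.

Emit:
jog_arm(steps=[0.01,0,0,0,0,0.01,0,0,0,0,0.01,0,0,0,0,0.01,0,0,0,0,0.01,0,0,0,0,0.01,0,0,0,0,0.01,0,0,0,0,0.01,0,0,0,0,0.01,0,0,0,0,0.01,0,0,0,0], grip_force=20)

```text
clock: 4.3
position: [0.5296, 0.0095, 0.0627]
ee_rot: [0.836, 0.548, 0.001, 0.0]
ft_force: [2.2, 0.2, 5.4]
grip_width: 0.206
```

```bash
python3 - <<'E'
from look import *
st()
E
```

```text
t 4.3 rackpos [-0.0719  0.1226  0.0627] yang -23.54299194099909 f [2.2061 0.1646 5.4375] T [-0.1872 -0.3871  0.1511] g 0.20643941326621082 q [ 0.4748  0.3949 -0.6723  1.8791  0.2956  0.9669 -0.7407]
```

Emit:
jog_arm(steps=[0.01,0,0,-0.001,0,0.01,0,0,-0.002,0,0.01,0,0,-0.003,0,0.01,0,0,-0.005,0,0.01,0,0,-0.007,0,0.01,0,0,-0.009,0,0.01,0,0,-0.011,0,0.01,0,0,-0.013,0,0.01,0,0,-0.015,0,0.01,0,0,-0.015,0])

```text
clock: 5.3
position: [0.5292, 0.0094, 0.0776]
ee_rot: [0.837, 0.548, 0.0, 0.0]
ft_force: [-0.2, -0.7, -0.2]
grip_width: 0.199
```

```bash
python3 - <<'E'
from look import *
wl("w3"); sl("s3"); sl("t3","top")
E
```

```text
t 5.3 rackpos [-0.0722  0.1225  0.0776] yang -23.548189204767453 f [-0.2308 -0.6839 -0.2225] T [ 0.076  -0.0741  0.0088] g 0.19864938881678815 q [ 0.484   0.3731 -0.681   1.8692  0.2774  0.9946 -0.7272]
```

View pics/w3.png

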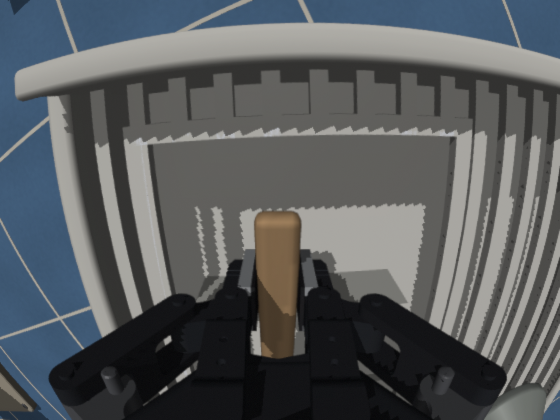

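View pics/s3.png

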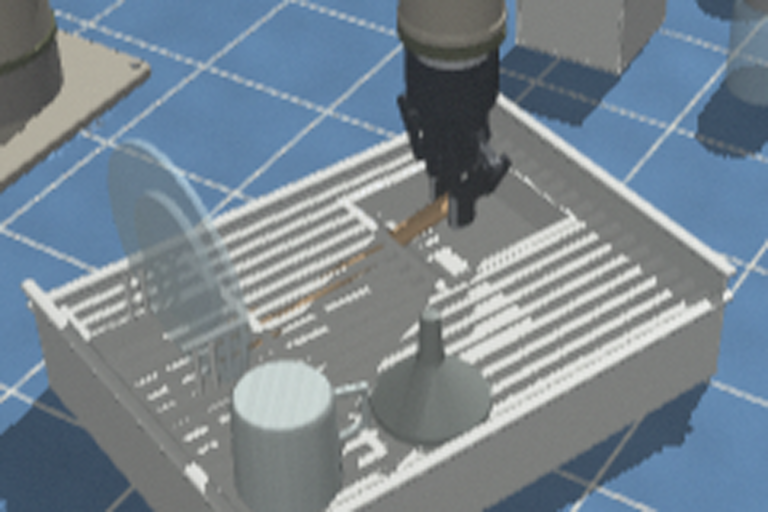

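View pics/t3.png

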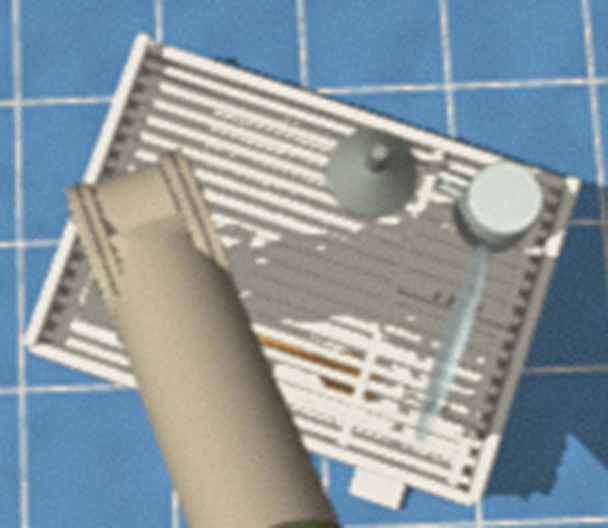

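```bash
cat >> look.py <<'E'
def slope(wn,tn=None,sn=None):
    p=cv2.imread(f"pics/{wn}.png"); a=np.load(f"pics/{wn}.npz"); K,T,d=a["mtx"],a["T"],a["d"]
    o=orange(p); o[:,:240]=0;o[:,320:]=0;o[370:]=0
    v,u=np.nonzero(cv2.erode(o.astype(np.uint8),np.ones((3,3))).astype(bool)&(d>0)); X=tor(wpts(K,T,np.c_[u,v],d[v,u]))
    tcp=X
    ym=X[:,1].max()
    k=(X[:,1]<ym-.003)&(X[:,1]>ym-.07)
    f=np.polyfit(X[k,1],X[k,2],1); print("wrist: end y",ym,"top z end",np.polyval(f,ym),"slope",np.degrees(np.arctan(f[0])),"range",X[k,1].min(), "n",k.sum())
    for cam,n in (("top",tn),("scene",sn)):
        if n is None: continue
        d=np.load(f"pics/{n}.npy"); p=cv2.imread(f"pics/{n}_f.png"); P=tor(cloud(cam,d)); o=orange(p)&(np.abs(P[...,0]+.07)<.06)&(P[...,1]>-.14)&(P[...,1]<.36)&(P[...,2]>0)
        X=P[o]
        if len(X)<8: print(cam,len(X)); continue
        for y in np.arange(-.13,.36,.02):
            k=np.abs(X[:,1]-y)<.008
            if k.sum()>3: print(cam,"y %.3f z %.4f x %.4f n %d"%(y,np.median(X[k,2]),np.median(X[k,0]),k.sum()))
        f=np.polyfit(X[:,1],X[:,2],1,w=None); print(cam,"slope",np.degrees(np.arctan(f[0])))
E
python3 - <<'E'
from look import *
slope("w2");slope("w3","t3","s3")
E
```

```text
wrist: end y 0.1603023784606057 top z end 0.07875161819917925 slope 12.9900457527731 range 0.09034871003199475 n 4387
wrist: end y 0.1604475784856795 top z end 0.09309053813102033 slope 13.13677323435178 range 0.09045304549772037 n 4358
top y -0.110 z 0.0302 x -0.0905 n 4
top y -0.090 z 0.0255 x -0.0903 n 5
top y -0.070 z 0.0316 x -0.0899 n 14
top y -0.050 z 0.0379 x -0.0747 n 7
top y -0.030 z 0.0451 x -0.0752 n 10
top y -0.010 z 0.0500 x -0.0761 n 11
top y 0.010 z 0.0543 x -0.0766 n 10
top slope 15.927439364347387
scene 1
```

Friction holds the spoon's pitch (still 13.1°), so it has to be tipped by slipping gently in the grip. I'll first draw it along its own axis.

Emit:
jog_arm(steps=[0.01,0.004,0,-0.001,0,0.01,0.009,0,-0.002,0,0.01,0.014,0,-0.0032,0,0.01,0.019,0,-0.0044,0,0.01,0.024,0,-0.0055,0,0.01,0.029,0,-0.0067,0,0.01,0.034,0,-0.0078,0,0.01,0.038,0,-0.0088,0,0.01,0.038,0,-0.0088,0,0.01,0.038,0,-0.0088,0])

```text
clock: 6.45
position: [0.5442, 0.0442, 0.086]
ee_rot: [0.836, 0.548, -0.0, 0.0]
ft_force: [-0.1, -0.7, -0.9]
grip_width: 0.203
```

```bash
python3 - <<'E'
from look import *
wl("w4"); slope("w4")
E
```

```text
t 6.45 rackpos [-0.071   0.1602  0.086 ] yang -23.543762853914902 f [-0.0658 -0.6622 -0.8583] T [ 0.0493 -0.041   0.0325] g 0.2031835522481425 q [ 0.4182  0.3987 -0.6881  1.8197  0.2924  1.0269 -0.7957]
wrist: end y 0.19811554254437266 top z end 0.10144612195094269 slope 13.10844115514099 range 0.1281371572795671 n 4368
```

Emit:
jog_arm(steps=[0.015,0,0,0,0,0.016,0,0,0,0,0.0165,0,0,0,0,0.0168,0,0,0,0,0.017,0,0,0,0,0.0172,0,0,0,0,0.0174,0,0,0,0,0.0174,0,0,0,0,0.01,0,0,0,0,0.01,0,0,0,0])

```text
clock: 7.5
position: [0.5442, 0.0442, 0.0861]
ee_rot: [0.837, 0.548, -0.0, 0.0]
ft_force: [-0.1, 0.5, -1.2]
grip_width: 0.206
```

```bash
python3 - <<'E'
from look import *
wl("w5"); slope("w5")
E
```

```text
t 7.5 rackpos [-0.0709  0.1603  0.0861] yang -23.548520723135244 f [-0.0872  0.5364 -1.177 ] T [ 0.0739 -0.0012  0.0171] g 0.20576275180449802 q [ 0.4182  0.3986 -0.6882  1.8197  0.2924  1.0268 -0.7958]
wrist: end y 0.1982877908160858 top z end 0.1015401020163653 slope 13.129879294258597 range 0.1283497830094119 n 4373
```

Emit:
jog_arm(steps=[0.0172,0,0,0,0,0.0174,0,0,0,0,0.0176,0,0,0,0,0.0178,0,0,0,0,0.018,0,0,0,0,0.0182,0,0,0,0,0.0184,0,0,0,0,0.01,0,0,0,0,0.01,0,0,0,0,0.01,0,0,0,0])

```text
clock: 8.55
position: [0.5442, 0.0442, 0.0861]
ee_rot: [0.837, 0.548, 0.0, 0.0]
ft_force: [-0.1, -0.8, 0.7]
grip_width: 0.198
```

```bash
python3 - <<'E'
from look import *
wl("w6"); slope("w6")
E
```

```text
t 8.55 rackpos [-0.0709  0.1603  0.0861] yang -23.5497800851842 f [-0.0898 -0.82    0.6578] T [ 0.013  -0.0182  0.0132] g 0.1980390489499953 q [ 0.4183  0.3986 -0.6882  1.8196  0.2924  1.0268 -0.7958]
wrist: end y 0.1999218440974888 top z end 0.09738041342776887 slope 17.05772401578236 range 0.1299362254783793 n 3976
```

The spoon pivoted to 17° with the bowl on the tray. Lifting a little and repeating.

Emit:
jog_arm(steps=[0.01,0,0,-0.004,0,0.01,0,0,-0.009,0,0.01,0,0,-0.014,0,0.01,0,0,-0.017,0,0.017,0,0,-0.017,0,0.0178,0,0,-0.017,0,0.0181,0,0,-0.017,0,0.0184,0,0,-0.017,0,0.01,0,0,-0.017,0,0.01,0,0,-0.017,0])

```text
clock: 9.6
position: [0.5442, 0.0442, 0.103]
ee_rot: [0.837, 0.548, -0.0, 0.0]
ft_force: [-0.6, 0.0, -0.5]
grip_width: 0.19
```

```bash
python3 - <<'E'
from look import *
wl("w7"); slope("w7"); sl("s7")
E
```

```text
t 9.6 rackpos [-0.071   0.1603  0.103 ] yang -23.549909725516102 f [-0.5602  0.0117 -0.5143] T [-0.049   0.0844  0.022 ] g 0.19001251025127375 q [ 0.4271  0.3764 -0.6967  1.8064  0.2743  1.0575 -0.7825]
wrist: end y 0.20135284382225746 top z end 0.09853430198122895 slope 17.321836642868636 range 0.13138180353506163 n 3379
```

View pics/w7.png

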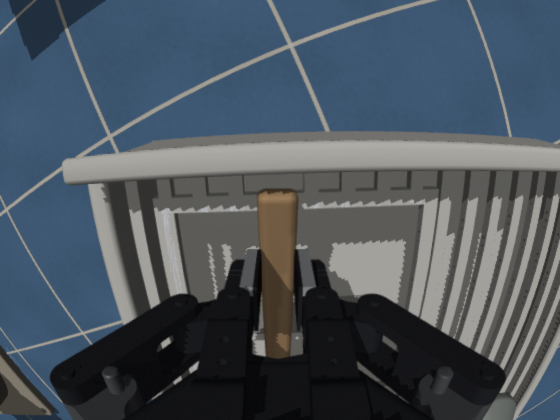

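View pics/s7.png

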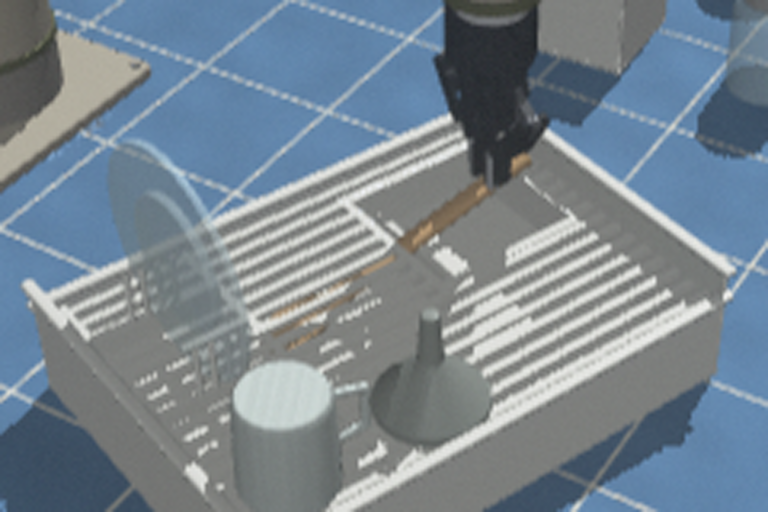

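The handle slid down rather than rotating: it now rests on rib and tray at about 17° with the fingertips just at its top, so I regrasp it.

```bash
cat >> look.py <<'E'
def mids(wn):
    p=cv2.imread(f"pics/{wn}.png"); a=np.load(f"pics/{wn}.npz"); K,T,d=a["mtx"],a["T"],a["d"]
    o=orange(p); o[:,:240]=0;o[:,320:]=0;o[370:]=0
    v,u=np.nonzero(o&(d>0)); X=tor(wpts(K,T,np.c_[u,v],d[v,u]))
    for y in np.arange(X[:,1].max()-.006,X[:,1].max()-.08,-.01):
        k=np.abs(X[:,1]-y)<.003
        if k.sum()>3: print("y %.3f x %.4f..%.4f mid %.4f z %.4f"%(y,X[k,0].min(),X[k,0].max(),(X[k,0].min()+X[k,0].max())/2,np.median(X[k,2])))
E
python3 - <<'E'
from look import *
mids("w7"); print(plan(tow([-.0707,.165,.085])))
E
```

```text
y 0.196 x -0.0787..-0.0617 mid -0.0702 z 0.0966
y 0.186 x -0.0791..-0.0618 mid -0.0704 z 0.0937
y 0.176 x -0.0795..-0.0623 mid -0.0709 z 0.0904
y 0.166 x -0.0790..-0.0628 mid -0.0709 z 0.0876
y 0.156 x -0.0795..-0.0631 mid -0.0713 z 0.0843
y 0.146 x -0.0802..-0.0639 mid -0.0720 z 0.0813
y 0.136 x -0.0803..-0.0633 mid -0.0718 z 0.0781
y 0.126 x -0.0807..-0.0639 mid -0.0723 z 0.0749
(array([0.0047, 0.0001, 0.0181]), 0)
```

Emit:
jog_arm(steps=[0.026,0,0,0,0,0.026,0,0,0,0,0.026,0.003,0,0.004,0,0.026,0.005,0,0.009,0,0.026,0.005,0,0.013,0,0.026,0.005,0,0.017,0,0.026,0.005,0,0.017,0,0.01,0.005,0,0.017,0,0.01,0.005,0,0.017,0,0.01,0.005,0,0.017,0])

```text
clock: 10.7
position: [0.5463, 0.0488, 0.0862]
ee_rot: [0.837, 0.548, 0.0, 0.0]
ft_force: [0.4, -0.1, -0.4]
grip_width: 0.203
```

```bash
python3 - <<'E'
from look import *
wl("w8"); slope("w8")
E
```

```text
t 10.7 rackpos [-0.0707  0.1653  0.0862] yang -23.551125159827343 f [ 0.4094 -0.0592 -0.4068] T [-0.0125  0.064   0.0016] g 0.20331189375511416 q [ 0.4092  0.4037 -0.6886  1.8134  0.2957  1.0292 -0.8055]
wrist: end y 0.20176997122865398 top z end 0.09917815238470276 slope 17.508388700869286 range 0.13177916823891278 n 3856
```

Emit:
jog_arm(steps=[0.01,0,0,-0.005,0,0.01,0,0,-0.011,0,0.01,0,0,-0.016,0,0.01,0,0,-0.019,0,0.01,0,0,-0.021,0,0.01,0,0,-0.0225,0,0.01,0,0,-0.024,0,0.01,0,0,-0.025,0,0.01,0,0,-0.026,0,0.01,0,0,-0.026,0])

```text
clock: 11.75
position: [0.5461, 0.0488, 0.1121]
ee_rot: [0.837, 0.548, -0.0, -0.0]
ft_force: [-0.2, 0.2, -1.8]
grip_width: 0.206
```

```bash
python3 - <<'E'
from look import *
wl("w9"); slope("w9")
E
```

```text
t 11.75 rackpos [-0.0708  0.1653  0.1121] yang -23.553376902090335 f [-0.155   0.1598 -1.8321] T [ 0.1558  0.0052 -0.0393] g 0.20594459409870844 q [ 0.4223  0.3704 -0.7012  1.7926  0.2686  1.0762 -0.7856]
wrist: end y 0.20154793357421183 top z end 0.12600193724575426 slope 19.140431832083628 range 0.13154812352984854 n 3780
```

Light contact (under 2 N) tips it: slope is now 19.1°. A little more the same way.

Emit:
jog_arm(steps=[0.01,0,0,-0.001,0,0.01,0,0,-0.002,0,0.01,0,0,-0.003,0,0.01,0,0,-0.004,0,0.01,0,0,-0.005,0,0.01,0,0,-0.006,0,0.01,0,0,-0.007,0,0.01,0,0,-0.007,0,0.01,0,0,-0.004,0,0.01,0,0,-0.003,0])

```text
clock: 12.8
position: [0.5462, 0.0488, 0.1148]
ee_rot: [0.837, 0.548, -0.0, 0.0]
ft_force: [-0.2, -0.2, 0.0]
grip_width: 0.207
```

```bash
python3 - <<'E'
from look import *
wl("w10"); slope("w10"); mids("w10"); sl("s10")
E
```

```text
t 12.8 rackpos [-0.0708  0.1652  0.1148] yang -23.54477775805918 f [-0.2088 -0.2174  0.0267] T [ 0.0524 -0.0245  0.0155] g 0.20746728875720524 q [ 0.4236  0.367  -0.7024  1.7902  0.266   1.0812 -0.7834]
wrist: end y 0.20163687092534038 top z end 0.13057220997730856 slope 21.70945663272669 range 0.13166061594607756 n 3675
y 0.196 x -0.0786..-0.0614 mid -0.0700 z 0.1280
y 0.186 x -0.0790..-0.0618 mid -0.0704 z 0.1244
y 0.176 x -0.0797..-0.0617 mid -0.0707 z 0.1202
y 0.166 x -0.0799..-0.0625 mid -0.0712 z 0.1163
y 0.156 x -0.0804..-0.0628 mid -0.0716 z 0.1122
y 0.146 x -0.0799..-0.0633 mid -0.0716 z 0.1080
y 0.136 x -0.0803..-0.0638 mid -0.0720 z 0.1041
y 0.126 x -0.0806..-0.0643 mid -0.0725 z 0.1002
```

View pics/s10.png

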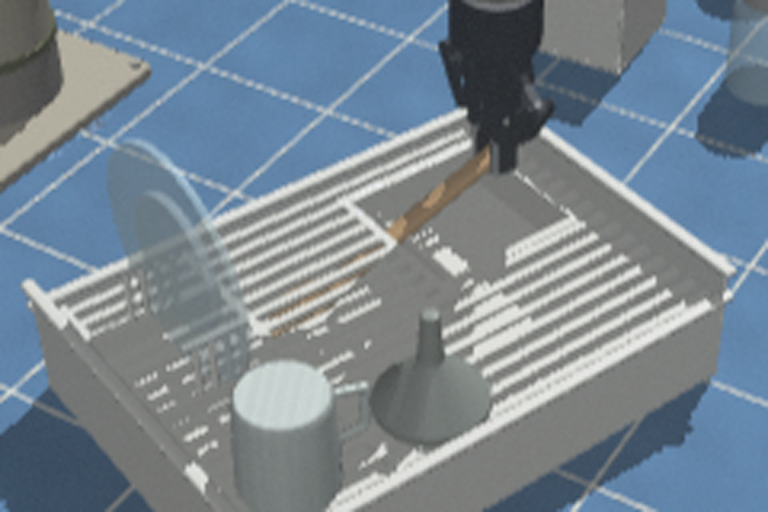

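Emit:
jog_arm(steps=[0.01,0.005,0,-0.001,0,0.01,0.012,0,-0.004,0,0.01,0.012,0,-0.0065,0,0.01,0.012,0,-0.008,0,0.01,0.012,0,-0.0095,0,0.01,0.012,0,-0.011,0,0.01,0.012,0,-0.0125,0,0.01,0.012,0,-0.014,0,0.01,0.012,0,-0.0155,0,0.01,0.012,0,-0.0155,0])

```text
clock: 13.9
position: [0.551, 0.0598, 0.1308]
ee_rot: [0.837, 0.548, 0.0, 0.0]
ft_force: [-0.5, -0.6, -2.3]
grip_width: 0.2
```

```bash
python3 - <<'E'
from look import *
wl("w11"); slope("w11")
E
```

```text
t 13.9 rackpos [-0.0703  0.1773  0.1308] yang -23.551259077224202 f [-0.4891 -0.644  -2.3429] T [ 0.2443 -0.0383 -0.036 ] g 0.19972777021347005 q [ 0.4083  0.3613 -0.7097  1.7606  0.2595  1.1152 -0.7959]
wrist: end y 0.21315374625633782 top z end 0.14827096268774115 slope 24.536089296488345 range 0.1432865825912518 n 3500
```

Emit:
jog_arm(steps=[0.01,0,0,0.002,0,0.01,0.004,0,0.001,0,0.01,0.012,0,-0.0025,0,0.01,0.02,0,-0.006,0,0.01,0.028,0,-0.0098,0,0.01,0.036,0,-0.0134,0,0.01,0.044,0,-0.017,0,0.01,0.052,0,-0.0207,0,0.01,0.06,0,-0.0244,0,0.01,0.06,0,-0.0244,0])

```text
clock: 14.95
position: [0.5754, 0.1164, 0.1557]
ee_rot: [0.836, 0.549, 0.001, -0.0]
ft_force: [0.5, 0.5, -0.9]
grip_width: 0.201
```

```bash
python3 - <<'E'
from look import *
wl("w12"); slope("w12"); sl("s12"); mids("w12")
E
```

```text
t 14.95 rackpos [-0.0682  0.2389  0.1557] yang -23.465903165725493 f [ 0.5162  0.531  -0.8672] T [0.045  0.004  0.0192] g 0.20141070043103393 q [ 0.3027  0.409  -0.7198  1.6505  0.2859  1.1893 -0.8929]
wrist: end y 0.27457950472885595 top z end 0.1728135304598172 slope 24.23574057512504 range 0.20459729609866 n 3477
y 0.269 x -0.0760..-0.0590 mid -0.0675 z 0.1700
y 0.259 x -0.0765..-0.0594 mid -0.0679 z 0.1660
y 0.249 x -0.0771..-0.0592 mid -0.0681 z 0.1612
y 0.239 x -0.0773..-0.0599 mid -0.0686 z 0.1568
y 0.229 x -0.0779..-0.0602 mid -0.0690 z 0.1523
y 0.219 x -0.0771..-0.0612 mid -0.0691 z 0.1476
y 0.209 x -0.0772..-0.0617 mid -0.0694 z 0.1428
y 0.199 x -0.0777..-0.0622 mid -0.0700 z 0.1386
```

View pics/s12.png

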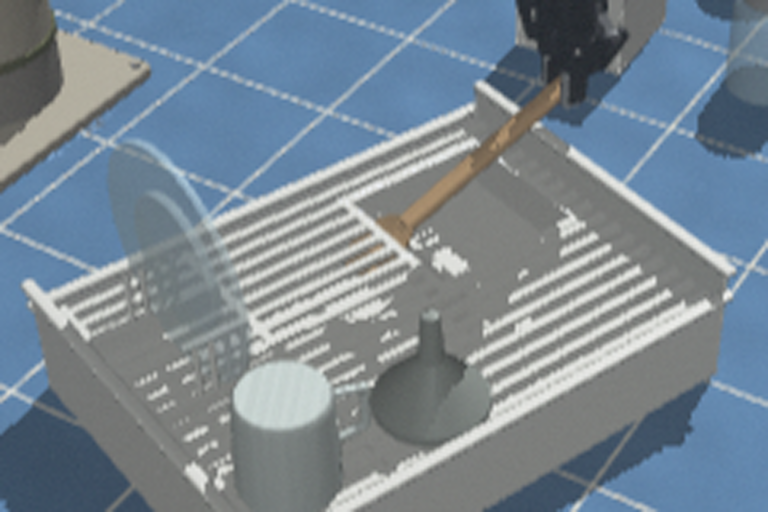

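View pics/w12.png

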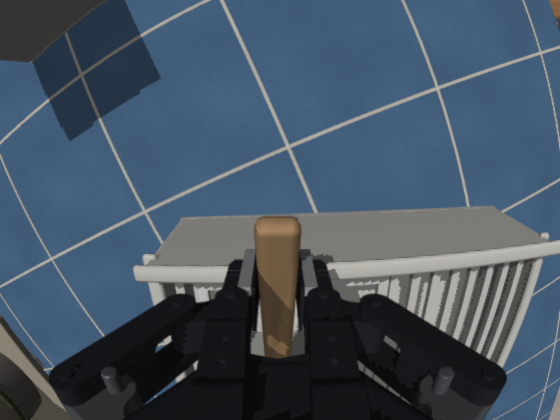

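Drawn half-way: the handle passes over the end wall, with the bowl's neck (400,225 in the crop) emerging at the opening edge. I flatten the path a bit for clearance at that edge, then continue.

Emit:
jog_arm(steps=[0.01,0.004,0,0.002,0,0.01,0.01,0,0.001,0,0.01,0.018,0,-0.003,0,0.01,0.026,0,-0.0065,0,0.01,0.034,0,-0.01,0,0.01,0.042,0,-0.0135,0,0.01,0.05,0,-0.017,0,0.01,0.058,0,-0.021,0,0.01,0.064,0,-0.024,0,0.01,0.064,0,-0.024,0])

```text
clock: 16.05
position: [0.6008, 0.1747, 0.1795]
ee_rot: [0.836, 0.548, 0.0, -0.0]
ft_force: [-0.5, 0.0, -0.6]
grip_width: 0.205
```

```bash
python3 - <<'E'
from look import *
wl("w13"); slope("w13"); sl("s13")
E
```

```text
t 16.05 rackpos [-0.0658  0.3025  0.1795] yang -23.486605408419244 f [-0.5433  0.0137 -0.617 ] T [ 0.0676 -0.0442 -0.005 ] g 0.2052228669459832 q [ 0.1866  0.4734 -0.7199  1.5181  0.3198  1.2699 -0.9835]
wrist: end y 0.3383286012869388 top z end 0.1967268446486329 slope 24.248875558141865 range 0.26836465908386886 n 3495
```

View pics/s13.png

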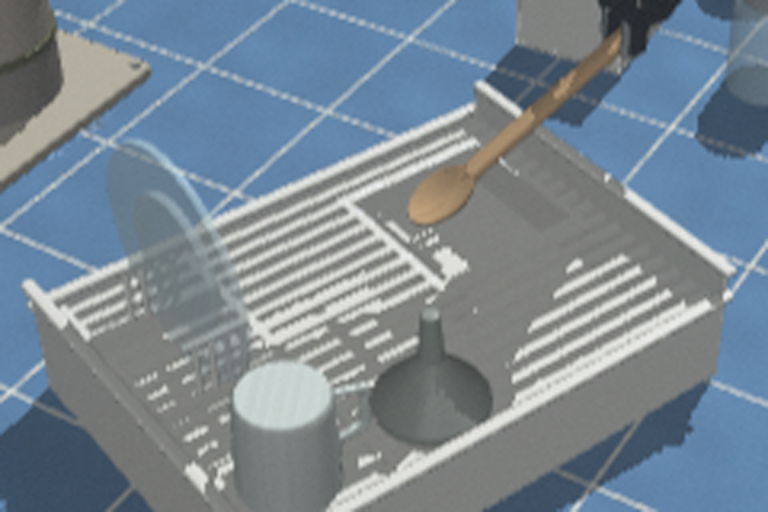

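The whole bowl is now in the opening (tip at about (415,220) in the crop), clear of the edges. Lifting straight up and firming the grip slightly.

Emit:
jog_arm(steps=[0.01,0,0,-0.005,0,0.01,0,0,-0.017,0,0.01,0,0,-0.032,0,0.01,0,0,-0.047,0,0.01,0,0,-0.062,0,0.01,0,0,-0.077,0,0.01,0,0,-0.092,0,0.01,0,0,-0.105,0,0.01,0,0,-0.115,0,0.01,0,0,-0.12,0], grip_force=25)

```text
clock: 17.15
position: [0.6007, 0.1737, 0.3002]
ee_rot: [0.837, 0.548, 0.0, 0.0]
ft_force: [-0.5, -0.5, -0.4]
grip_width: 0.206
```

Emit:
jog_arm(steps=[0.01,0,0,0,0,0.01,0,0,0,0,0.01,0,0,0,0,0.01,0,0,0,0,0.01,0,0,0,0,0.01,0,0,0,0,0.01,0,0,0,0,0.01,0,0,0,0,0.01,0,0,0,0,0.01,0,0,0,0])

```text
clock: 18.15
position: [0.6005, 0.1735, 0.299]
ee_rot: [0.837, 0.548, -0.0, 0.0]
ft_force: [-1.0, -0.1, -0.6]
grip_width: 0.208
```

```bash
python3 - <<'E'
from look import *
wl("w14"); slope("w14"); sl("s14"); 
p=cv2.imread("pics/s14_f.png"); d=np.load("pics/s14.npy"); P=tor(cloud("scene",d)); o=orange(p)&(np.abs(P[...,0]+.07)<.05)&(P[...,1]>-.1)&(P[...,1]<.36)&(P[...,2]>.05)
X=P[o]; print(len(X),"min z",np.percentile(X[:,2],1),"y range",X[:,1].min(),X[:,1].max()); print(manip.get_obs()["joint_velocities"])
sl("t14","top")
E
```

```text
t 18.15 rackpos [-0.0656  0.3012  0.299 ] yang -23.547175907861284 f [-1.0457 -0.0809 -0.6448] T [ 0.1001 -0.0482 -0.0691] g 0.2075061604966431 q [ 0.1893  0.4027 -0.7412  1.3502  0.2687  1.4899 -0.9438]
wrist: end y 0.3370903457342234 top z end 0.316172903566907 slope 24.160553084182975 range 0.26714159618749617 n 3489
12 min z 0.20007941204522378 y range 0.09386394250313623 0.32604372181290675
[ 0.0013 -0.0003 -0.0011  0.0009 -0.0003 -0.0002 -0.0004]
```

View pics/s14_f.png

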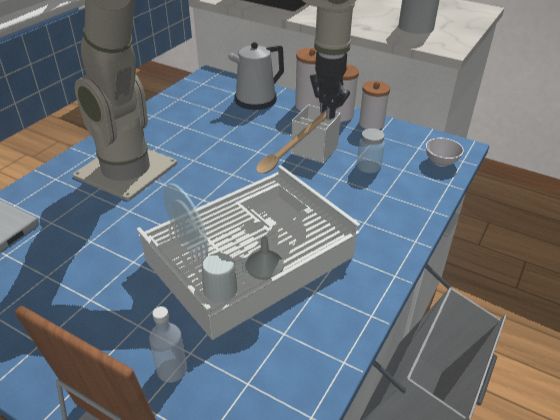

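View pics/t14_f.png

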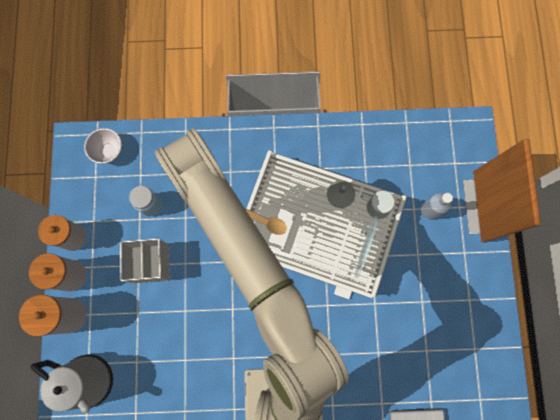

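The pictures show the spoon held in the air (bowl at (267,162) in the scene view), the other objects in place and the arm at rest.

```bash
python3 - <<'E'
from workcell import manip
print(manip.hand_in())
E
```

```text
the job is handed in; nothing more can be done
None
```

The spoon is out, handle first, and the gripper is still holding it at rest; I handed the job in at about 18 s of the 48 s.

I gripped the handle through the opening, tipped the spoon from 13° to about 24°, drew it out diagonally over the end wall, and lifted it 120 mm.

**Last checks:**
- The spoon's lowest point is about 190 mm above the counter, against 112 mm for the end walls.
- The hand showed only noise-level force (about 1 N), and joint speeds were practically zero.
- In the top and scene pictures the mug, funnel, plate, basket, jar and soap look unmoved. I judged this by eye and did not measure it.

**What did not go smoothly:**
- Closing the gripper the first time pushed the handle onto the cross rib with about 5 N; this went away as soon as I lifted.
- The spoon would not turn in the grip under its own weight. I loosened the grip twice; both times the handle slid down a few millimetres to about 15 mm. The second time it slipped to the fingertips and came to rest on the rib and tray, so I took hold of it again.
- The rest of the tipping was done by light contact with the edge of the opening, with readings of about 2 N.
- The final scene-camera height check had only 12 usable pixels (lowest about 200 mm). The 190 mm figure comes mainly from the wrist camera's view of the handle's slope.

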